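# Slide the carved block onto the inking bed

## Task

First pick the loose gouge off the deck and lay it in the free notches of the gouge rest, lying the same way as the other gouge. Then slide the carved printing block along the deck, without lifting it, across the gap and between the two cheeks, so that it lies square and centred on the narrow bed, overhanging equally front and back and no longer touching the deck. Leave the other gouge, the sharpening stone, the ink tin and the brayer where they are, and do not let the block fall.

Things in the scene. Friction and masses are not known exactly. Their poses are not given: they have to be found in the camera images.
- stand: Fixed plywood stand: deck, gap, then a narrow bed. Origin: table level, under the bed's centre; +x is the sliding direction from deck to bed, z up. Gap from x -70 to -20 mm, open, with only a base board (top z 8 mm) below. Nothing beyond the bed stops the block: pushed too far it falls off.
- deck (a point): Centre of the deck's top, at (-190, 0, 40) mm in the stand's frame, axes as the stand's. The deck is a flat board without walls, 240 mm (x) by 200 mm (y).
- bed (a point): Centre of the bed's top, at (0, 0, 38.5) mm in the stand's frame, axes as the stand's. Bed 40 mm (x) by 140 mm (y). Two aluminium cheeks on it, each 40 mm along x, 10 mm thick, 15 mm high, inner faces at y -49 and +49 mm; in front of each a flared lip reaches to x -46 mm, opening to about y -61 and +61 mm.
- block: Loose printing block, plywood with a carved grey-brown lino face up: 120 mm along its x, 90 mm along its y, 22 mm thick, about 0.22 kg. Origin: centre of its underside. Starts flat on the deck, off the centre line and turned up to 22 degrees. On the bed its x runs along the stand's x (either way round).
- gouge: Loose palm gouge: eight-sided wooden handle, x -37 to +37 mm, 26 mm across flats; steel shank x 37 to 92 mm, 7 mm diameter. 60 g. Origin on its axis at mid-handle, x towards the tip; centre of mass near x 9 mm. Starts on a flat of its handle on the deck, roughly across it, between block and bed; axis 13 mm above the deck.
- gouge_tip (a point): Tip of the loose gouge's shank, on its axis, 92 mm from the gouge's origin.
- rest: Fixed dark wooden gouge rest, 104 (x) by 130 mm (y), base 10 mm thick. Origin: centre of its underside, z up. Two notched bars along y. Handle bar: x -47 to -37 mm, notches 34 mm wide, floor z 40, top z 52 mm. Shank bar: x 38 to 46 mm, notches 16 mm wide, floor z 49, top z 59 mm. Notch pairs at y +38 mm (taken by the other gouge) and y -38 mm (free).
- rest_slot (a point): Floor of the free handle notch's line: (-20, -38, 40) mm in the rest's frame, axes as the rest's. The loose gouge belongs with its origin 13 mm above this point, its x along the rest's +x, handle on the handle bar and shank on the shank bar. Open space between the bars.
- gouge2: The other gouge, of the same size and make, lying in the rest's notches at y +38 mm. Leave alone.
- stone: Sharpening stone on a dark wooden base, 170 x 60 x 44 mm, origin under its centre, long side along its x. Leave alone.
- ink: Closed ink tin, 80 mm diameter, 55 mm high, origin under its centre. Leave alone.
- brayer: Hand roller: rubber roller 36 mm diameter and 80 mm long along its y; origin at table level under the roller; handle 24 mm thick along its -x to -150 mm. Leave alone.
Mind the look-alikes: they are no part of the job. Leave any purple or red look-alike of the block alone.

How it is judged (in metres and radians):
On the way:
1. the loose gouge lies released in the free notches of the rest, handle on the handle bar, shank on the shank bar (x of gouge in the frame of rest_slot between -0.018 and 0.018 m and y of gouge in the frame of rest_slot between -0.008 and 0.008 m and z of gouge in the frame of rest_slot between 0.009 and 0.018 m and angle between the x axis of gouge and the x axis of rest_slot, either way round below 0.12 rad and x of gouge_tip in the frame of rest_slot above 0.07 m and linear speed of gouge below 0.03 m/s and contact force between the fingers and gouge below 0.2 N), for 0.2 s.
At the end, for the whole second after the job is handed in: Loose gouge at rest in the free notches (within 18 mm lengthwise, 8 mm sideways, 7 degrees, tip to the rest's +x). Block flat, level and still on the bed, its centre within 9 mm of the bed's centre along the slide and 7 mm across, square within 7 degrees (all of step 1 and x of block in the frame of stand between -0.009 and 0.009 m and y of block in the frame of stand between -0.007 and 0.007 m and z of block in the frame of stand between 0.0355 and 0.0415 m and angle between the x axis of block and the x axis of stand, either way round below 0.13 rad and angle between block's own z axis and vertical below 0.05 rad and linear speed of block below 0.02 m/s); the robot touches nothing.
It fails at once if the block is lifted more than 15 mm above the deck (height (world z) of block above 0.055 m).
It fails at once if the block falls off or tips up (height (world z) of block below 0.03 m or angle between block's own z axis and vertical above 0.25 rad).
It fails at once if the other gouge, the stone, the ink tin or the brayer is moved more than 20 mm (distance of any of gouge2, stone, ink, brayer from where it was at the start of the episode above 0.02 m).
It also fails if it takes over 72 s, if anything falls off the work surface, if the arm or the gripper's body presses on something with over 40 N, if the wrist force passes 120 N, or if a joint passes its speed limit or range.

## Robot

A 6-joint arm with a two-finger parallel gripper is mounted at the origin on the work surface. World frame = base frame: x ahead of the robot, y to its left, z up, the work surface at z = 0. Lengths are in mm, angles in rad, forces in N, time in s.
With the tool pointing down it reaches from about 300 to 775 mm from the base axis. Payload 14.6 kg.
Tool frame: the origin (TCP) lies on the centre line of the jaws, within the pads' length; the fingertips stand 11 mm ahead of it and the grasp point (between the pads) lies 8 mm behind it; x points along the fingers, y is the direction in which the jaws open and shut, and the axes are right-handed (so a half turn about x gives the same grasp; the last joint's range is limited). The gripper opens to 94 mm and grips with 3 to 60 N. Pads are 16 mm wide; open, the fingers measure 119 mm over their backs; the gripper's body (75 mm by 177 mm) begins 78 mm behind the grasp point.
Start: joints at [1.277, 0.3, 1.521, -0, 1.321, -0.067], TCP at [123.671, 535.905, 216.446] pointing down, gripper open.
Joint ranges: [-3.03, 3.03], [-0.79, 2.21], [0.23, 2.52], [-1.04, 4.18], [0, 3.07], [-2.55, 2.55]. Speed limits (rad/s): [2.22, 2.22, 2.57, 3.14, 3.14, 3.14].

## Interface

Orientations are given as [roll, pitch, yaw] about the fixed x, y, z axes, in that order (R = Rz(yaw) Ry(pitch) Rx(roll)).
In Python, from cell import manip gives the robot as it stands.
- The arm moves only by the shell command python3 -m handwheel 'ROWS' [OPENING] [FORCE]. ROWS is JSON, a list of rows, each a list of 2 entries, a list of its own where there are three numbers: the shift along the tool's x, y, z in mm, then the turn about the tool's x in rad. In form: [[[x, y, z], spin], ...]. A call has exactly 10 rows; each row shifts and turns the commanded pose from where the row before left it, along the tool's axes as they then stand; what a row does not reach is not made up. A row lasts 1/8 s, in which the tool goes at most 62.5 mm and 10.7 degrees, less where a joint would pass 70% of its speed; a pose out of reach is approached as far as the arm can. A call with a gripper value outside its range is refused whole. OPENING is the closure in counts, from 0 (fully open) to 255 (shut), set as the call begins (- or left out, the last holds). The fingers move at their own pace and stop on an object; FORCE is the grip in N (left out, the last holds). Time passes only in rows, so rows that do not move let the fingers close, or fill a call up. It gives the time, the measured TCP pose, the force and the opening at its end, in the units of the state.
- manip.read_state(): the state, without advancing time (a new reading comes with each control period).
- manip.camera(name): name is "side" or "top" or "wrist"; returns a dict with "pixels" (400x640x3 uint8, red, green, blue), "z_map" (400x640 float32, mm along the optical axis (not along the pixel's ray), 0 where there is no reading), "mtx" (3x3 intrinsics, pixels), "k1" (the pictures are not rectified: a ray, as slopes to the right and down, at radius r is drawn at 1 + k1 r^2 times it, then the intrinsics apply), "xyz" and "orientation" of the camera in the world. Camera axes: x right, y up, looking along -z (the intrinsics and any distortion apply to the point x, -y, -z); pixel columns grow to the right and rows downward; lengths in mm; the calibration is good to about 2 mm. A picture is of the moment at which its call begins.
- manip.sign_off(): hands the job in, once; it reports no verdict.
Trained networks look in the newest picture that a camera, given by its name, has taken for a name from the list of things; names that differ only in an ending like _2 or _b are one class to them, and where a whole thing is asked for, a point or a joint stands for the part that bears it (a point fixed in the world has none). Each returns a list of dicts, best first, with "confidence" (0 to 1); they miss things now and then, are a little off and sometimes report something else, mostly with a low value. They report only what shows in the picture. A call takes as long as a camera call. They do not tell look-alikes from the thing itself.
- manip.cut_out(target, camera): "region" (400x640 bool, what is visible of it) and "centre" ([column, row] in pixels, amid what is visible of it).
The state is a dict: "clock": time; "joints": joint angles; "qd": joint speeds; "effort": joint torques, N m; "eef_pos": TCP position; "eef_rot": TCP orientation; "wrist_force": force on the tool from outside, world axes, zero at the start; "moment": the same for the moment, N m; "finger_gap": finger opening in mm.
Only numpy, scipy, OpenCV 4.12 (cv2) and the standard library are available. Lean on these libraries where they do the work, as an engineer would, in place of code of your own. Each camera call takes 0.05 s, during which the arm holds its last target. There are 200 camera calls.

## Working session

There is one attempt and no reset: what is moved stays moved. The work goes in short steps, Python scripts to look and compute and a shell command to move; the robot and the scene stay as the last step left them, time stands still between calls to the robot, and variables do not carry over. Pictures are saved under pics/ and viewed, about 8 in all and at most 12, crops included, and the job is handed in when it is done.

```bash
ls; mkdir -p pics; cat > h.py <<'E'
import numpy as np, cv2
from scipy.spatial.transform import Rotation as R
from cell import manip
def cloud(c):
    K=np.array(c["mtx"]);h,w=c["z_map"].shape
    v,u=np.mgrid[:h,:w].astype(np.float32)
    k=np.array([c["k1"],0,0,0],float)
    p=cv2.undistortPoints(np.stack([u.ravel(),v.ravel()],1)[:,None],K,k)[:,0]
    z=c["z_map"].ravel()
    P=np.stack([p[:,0]*z,-p[:,1]*z,-z],1)
    W=P@R.from_euler('xyz',c["orientation"]).as_matrix().T+np.array(c["xyz"])
    W[z==0]=np.nan
    return W.reshape(h,w,3)
def save(c,n): cv2.imwrite(n,c["pixels"][:,:,::-1])
E
python3 - <<'E'
from h import *
s=manip.read_state();print({k:np.round(v,3).tolist() for k,v in s.items()})
ims=[]
for n in("top","side"):
    c=manip.camera(n);W=cloud(c);save(c,f"pics/{n}0.png");np.save(f"{n}0.npy",W)
    print(n,c["xyz"],c["orientation"])
    for t in("stand","block","gouge","rest","gouge2","stone","ink","brayer"):
        for d in manip.cut_out(t,n)[:3]:
            r=np.array(d["region"])&~np.isnan(W[...,0])
            print(n,t,round(d["confidence"],2),np.round(d["centre"]),r.sum(),np.round(np.median(W[r],0),0) if r.any() else None)
E
```

```text
pics
{'clock': 0.0, 'joints': [1.277, 0.3, 1.522, 0.0, 1.321, -0.067], 'qd': [-0.0, 0.001, 0.001, 0.0, -0.0, -0.001], 'effort': [-0.002, -53.18, -35.274, 0.071, 0.024, -0.0], 'eef_pos': [123.598, 535.658, 215.868], 'eef_rot': [-1.663, 1.57, -1.89], 'wrist_force': [0.522, -0.081, -0.945], 'moment': [0.006, 0.056, -0.009], 'finger_gap': 93.783}
top [ 360.45812738  -60.48707362 1069.58962772] [ 0.20906727 -0.00227609 -1.39057073]
top stand 0.95 [309. 220.] 8816 [514. -41.  37.]
top stand 0.74 [398. 126.] 1035 [ 795. -220.   26.]
top block 0.96 [222. 128.] 1555 [715. 228.  20.]
top block 0.94 [222. 287.] 1977 [320. 140.  20.]
top block 0.69 [270. 199.] 2007 [541.  64.  60.]
top gouge 0.96 [152. 203.] 474 [476. 335.  60.]
top gouge 0.59 [320. 224.] 489 [503. -53.  61.]
top rest 0.74 [182. 214.] 1804 [474. 285.   9.]
top rest 0.3 [152. 203.] 472 [476. 335.  60.]
top gouge2 0.96 [152. 203.] 474 [476. 335.  60.]
top gouge2 0.59 [320. 224.] 489 [503. -53.  61.]
top stone 0.57 [443. 241.] 1953 [ 516. -355.   41.]
top ink 0.96 [288. 119.] 859 [757.  65.  52.]
top ink 0.25 [310. 220.] 8996 [515.
[... 262 characters left out ...]
.66 [356. 155.] 785 [712. 213.  21.]
side block 0.57 [228. 190.] 1054 [322. 123.  21.]
side gouge 0.73 [456. 239.] 1168 [ 796. -229.   26.]
side gouge 0.67 [346. 313.] 2993 [ 512. -383.   41.]
side gouge 0.63 [306. 211.] 413 [502. -63.  58.]
side rest 0.95 [276. 158.] 935 [473. 279.  10.]
side rest 0.27 [310. 181.] 1107 [541.  47.  61.]
side gouge2 0.73 [456. 239.] 1168 [ 796. -229.   26.]
side gouge2 0.67 [346. 313.] 2993 [ 512. -383.   41.]
side gouge2 0.63 [306. 211.] 413 [502. -63.  58.]
side stone 0.91 [346. 314.] 3044 [ 512. -383.   41.]
side stone 0.25 [320. 225.] 5696 [514. -90.  37.]
side ink 0.69 [389. 174.] 724 [759.  43.  44.]
side brayer 0.69 [456. 239.] 1098 [ 795. -226.   26.]
```

```bash
python3 - <<'E'
import cv2
a=cv2.imread("pics/top0.png")[80:330,130:500]
cv2.imwrite("pics/top0b.png",cv2.resize(a,None,fx=2.1,fy=2.1,interpolation=3))
E
```

```text
(no output)
```

View pics/top0b.png

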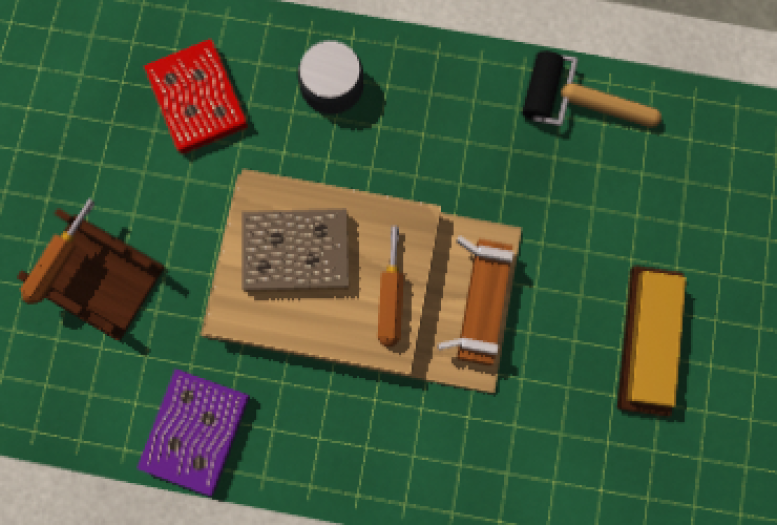

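The only grey-brown block is at crop (296,250), i.e. top pixel (270,199), and it lies on the deck. The red one (222,128) and the purple one (222,287) are look-alikes on the mat. The loose gouge is on the deck at top pixel (320,224), with its shank pointing up in the image. The gouge at (152,203) lies in the rest, so it is gouge2. The picture is already an enlarged crop and confirms all this. Next I measure the poses.

```bash
cat > meas.py <<'E'
from h import *
def rect(P):
    (c,s,a)=cv2.minAreaRect(P[:,:2].astype(np.float32)); 
    return np.round(c,1),np.round(s,1),round(a,1)
def near(W,x,y,r,z0,z1):
    m=(np.hypot(W[...,0]-x,W[...,1]-y)<r)&(W[...,2]>z0)&(W[...,2]<z1)
    return m
def big(m):
    n,l,st,_=cv2.connectedComponentsWithStats(m.astype(np.uint8),connectivity=4)
    return l==1+np.argmax(st[1:,4])
E
python3 - <<'E'
from meas import *
for n in("top","side"):
    W=np.load(n+"0.npy")
    print(n)
    m=big(near(W,514,40,220,34,44)); print("deck",rect(W[m]),np.median(W[m],0).round(1))
    m=big(near(W,541,64,85,54,70)); print("block",rect(W[m]),np.median(W[m],0).round(1))
    m=near(W,503,-53,75,47,75)&(W[...,1]<0)&(W[...,1]>-90);m=big(m)
    P=W[m];print("gouge",rect(P),P.mean(0).round(1),"ztop",P[:,2].max().round(1))
    m=near(W,503,-150,90,46,58)&(W[...,1]<-90);print("cheeks")
    nn,l,st,_=cv2.connectedComponentsWithStats(m.astype(np.uint8))
    for i in range(1,nn):
        if st[i,4]>15: print(rect(W[l==i]),np.median(W[l==i],0).round(1),st[i,4])
    for z0,z1 in((5,14),(34,80),(44,57),(56,80)):
        m=near(W,474,285,120,z0,z1)
        nn,l,st,_=cv2.connectedComponentsWithStats(m.astype(np.uint8))
        for i in range(1,nn):
            if st[i,4]>15: print("rest",z0,z1,rect(W[l==i]),np.median(W[l==i],0).round(1),st[i,4])
    m=near(W,514,-180,70,34,44);m=big(m);print("bed",rect(W[m]),W[m].mean(0).round(1))
E
```

```text
top
deck (array([529.6,  28.7]), array([240.7, 200.9]), 89.4) [506.4   7.1  38.4]
block (array([543.2,  64.1]), array([ 91., 120.]), 12.1) [542.   63.9  60.5]
gouge (array([515.5, -52.1]), array([123.3,  25.9]), 8.4) [503.7 -54.   60.9] ztop 68.5
cheeks
(array([ 581.9, -151.7]), array([61.2, 11.6]), 86.6) [ 582.2 -155.6   51.6] 100
(array([ 471.9, -148.1]), array([12.3, 63.8]), 5.8) [ 472.  -151.8   52. ] 107
rest 5 14 (array([474.4, 291.8]), array([119.6, 105.1]), 71.2) [475.  285.6   8.3] 1340
rest 34 80 (array([480.5, 296.3]), array([131.8, 138.7]), 70.6) [474.3 326.2  56.5] 850
rest 44 57 (array([492.2, 319.4]), array([ 65.2, 135.7]), 85.6) [488.5 320.6  52.2] 270
rest 44 57 (array([511.6, 272.1]), array([24.5,  7.3]), 77.5) [511.7 273.3  55.7] 19
rest 44 57 (array([505.3, 250.2]), array([20.5,  7.7]), 72.9) [505.2 251.4  48.5] 26
rest 44 57 (array([456.1, 366.1]), array([14. ,  9.6]), 76.3) [456.  368.5  50.1] 20
rest 44 57 (array([417.2, 254.1]), array([10.5,  9.5]), 74.0) [417.  254.1  50.3] 22
rest 56 80 (array([534.3, 336.8]), array([17.3,  7.4]), 70.2) [534.4 337.1  58. ] 1
[... 567 characters left out ...]
1.4  58.9] ztop 68.4
cheeks
(array([ 581.5, -154.3]), array([60.8, 11.8]), 86.2) [ 581.3 -160.    52.5] 87
(array([ 472.3, -150.2]), array([14.3, 70.2]), 6.4) [ 471.2 -152.5   52.2] 101
rest 5 14 (array([476.9, 298.5]), array([140.5, 104.2]), 71.1) [472.8 283.7   9.1] 544
rest 34 80 (array([485.2, 286.5]), array([136.5, 134.6]), 80.7) [480.3 320.8  53.2] 478
rest 44 57 (array([475.5, 303.7]), array([114.6, 133.1]), 55.4) [490.1 319.4  51.7] 210
rest 56 80 (array([470. , 336.8]), array([26.2, 88.7]), 69.4) [469.2 333.   61.9] 136
rest 56 80 (array([515.8, 283.2]), array([56.9,  8.7]), 69.5) [515.8 283.6  58.5] 27
bed (array([ 519.5, -162. ]), array([124.5,  45. ]), 0.6) [ 520.  -164.9   37.9]
```

```bash
python3 - <<'E'
from meas import *
s=manip.read_state();M=R.from_euler('xyz',s["eef_rot"]).as_matrix();print(M.round(3))
W=np.load("top0.npy")
m=near(W,510,-53,90,48,75)&(W[...,1]<-15)&(W[...,1]>-90);m=big(m);P=W[m]
# slice in x
for x in range(440,600,10):
    q=P[(P[:,0]>=x)&(P[:,0]<x+10)]
    if len(q): print(x,len(q),q[:,1].min().round(1),q[:,1].max().round(1),q[:,1].mean().round(1),q[:,2].mean().round(1))
print(P[:,0].min(),P[:,0].max())
c=(P[:,:2]).astype(np.float32)
h=c[P[:,0]<520]; print("handle",rect(h)); 
print(cv2.fitLine(c,cv2.DIST_HUBER,0,.01,.01).ravel(), cv2.fitLine(h,cv2.DIST_HUBER,0,.01,.01).ravel())
E
```

```text
[[ 0.     0.225  0.974]
 [-0.     0.974 -0.225]
 [-1.    -0.     0.   ]]
450 20 -67.7 -51.2 -59.6 57.0
460 49 -71.5 -46.8 -59.0 61.1
470 47 -70.3 -45.1 -57.9 62.1
480 48 -68.2 -42.9 -55.3 62.5
490 46 -68.1 -42.5 -55.0 62.6
500 45 -67.3 -41.9 -54.7 62.1
510 46 -65.6 -40.2 -52.8 62.5
520 48 -64.0 -38.1 -51.0 61.7
530 36 -61.9 -37.7 -50.3 61.3
540 17 -55.5 -42.9 -49.0 56.3
550 12 -51.4 -45.0 -48.2 53.9
560 13 -49.7 -43.3 -46.6 53.7
570 14 -49.5 -41.5 -45.2 53.0
580 14 -48.2 -39.8 -44.0 53.9
590 2 -44.2 -41.8 -43.0 54.5
454.07064683940837 591.2453211222262
handle (array([486.9, -56. ]), array([65.7, 25.8]), 5.9)
[ 9.9186504e-01  1.2729381e-01  5.1472839e+02 -5.2732677e+01] [ 9.9140120e-01  1.3085754e-01  4.8663577e+02 -5.6184505e+01]
```

```bash
python3 -m handwheel '[[[0,-41,42],0],[[0,-41,42],0],[[0,-41,42],0],[[0,-41,42],0],[[0,-41,42],0],[[0,-41,42],0],[[0,-41,42],0],[[0,-41,42],0],[[0,-41,42],0],[[0,-41,42],0]]' 115 25
```

```text
clock: 2.15
eef_pos: [441.6, 40.1, 216.8]
eef_rot: [0.347, 1.57, 0.12]
wrist_force: [-0.2, 0.1, -0.2]
finger_gap: 51.6
```

```bash
python3 -m handwheel '[[[0,-19.4,20.8],0],[[0,-19.4,20.8],0],[[0,-19.4,20.8],0],[[0,-19.4,20.6],0],[[20,0,0],-0.09],[[20,0,0],-0.09],[[20,0,0],-0.09],[[20,0,0],-0.086],[[20,0,0],0],[[0,0,0],0]]'
python3 -c "
from h import *
s=manip.read_state();print(R.from_euler('xyz',s['eef_rot']).as_matrix().round(3),s['joints'])"
```

```text
clock: 3.4
eef_pos: [503.6, -52.2, 115.5]
eef_rot: [2.846, 1.568, 2.975]
wrist_force: [0.1, -0.8, 0.1]
finger_gap: 51.5
[[-0.002 -0.129  0.992]
 [ 0.     0.992  0.129]
 [-1.     0.001 -0.002]] [-1.75665515e-01  3.15585593e-01  1.75216918e+00 -2.32191991e-05
  1.07616321e+00 -1.87556048e+00]
```

```bash
python3 -m handwheel '[[[20,-1.8,1],0],[[20,0,0],0],[[15,0,0],0],[[5.5,0,0],0],[[0,0,0],0],[[0,0,0],0],[[0,0,0],0],[[0,0,0],0],[[0,0,0],0],[[0,0,0],0]]' &&
python3 -m handwheel '[[[0,0,0],0],[[0,0,0],0],[[0,0,0],0],[[0,0,0],0],[[0,0,0],0],[[-10,0,0],0],[[-20,0,0],0],[[-20,0,0],0],[[0,0,0],0],[[0,0,0],0]]' 255 25
```

```text
clock: 4.65
eef_pos: [505.4, -54.0, 56.0]
eef_rot: [-0.207, 1.571, -0.078]
wrist_force: [-0.5, -0.1, -0.2]
finger_gap: 51.7
clock: 5.9
eef_pos: [505.1, -53.9, 105.5]
eef_rot: [2.845, 1.57, 2.974]
wrist_force: [-1.0, -0.9, -1.2]
finger_gap: 25.5
```

```bash
python3 - <<'E'
from h import *
a=manip.camera("wrist")["pixels"];b=manip.camera("side")["pixels"][120:320,180:500]
b=cv2.resize(b,(640,400));cv2.imwrite("pics/g1.png",cv2.resize(np.vstack([a,b]),(480,600))[:,:,::-1])
E
```

```text
(no output)
```

View pics/g1.png

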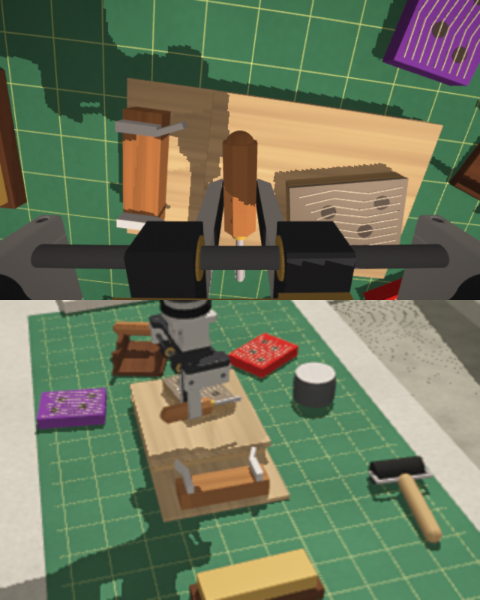

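The gouge is held level between the jaws: handle at wrist view (240,180), shank to the right in the side view (235,400). I check where along the gouge the grip is.

```bash
python3 - <<'E'
from h import *
s=manip.read_state();t=np.array(s["eef_pos"]);M=R.from_euler('xyz',s["eef_rot"]).as_matrix()
for n in("side","top","wrist"):
    W=cloud(manip.camera(n));L=(W-t)@M   # tool frame
    m=(abs(L[...,1])<14)&(L[...,0]>-14)&(L[...,0]<24)&(abs(L[...,2])<115)
    P=L[m]
    if len(P)<5: print(n,len(P));continue
    print(n,len(P),"z ext",np.percentile(P[:,2],[0,1,99,100]).round(1))
    for lo in range(-60,110,10):
        q=P[(P[:,2]>=lo)&(P[:,2]<lo+10)]
        if len(q)>3: print(lo,len(q),q.mean(0).round(1),np.ptp(q[:,1]).round(1),q[:,0].min().round(1))
E
```

```text
side 310 z ext [-51.7 -50.3  84.5  86.8]
-60 5 [  3.   -4.1 -50.8] 8.4 -1.9
-50 44 [ -1.1  -6.2 -45.1] 26.7 -11.2
-40 34 [ -4.4  -7.2 -35.4] 19.0 -12.1
-30 40 [ -4.9  -8.2 -25.1] 19.0 -12.7
-20 35 [ -3.2  -8.2 -15. ] 19.6 -11.5
-10 23 [-7.   5.  -7.1] 27.4 -13.3
10 23 [-1.5 -9.8 17.4] 14.0 -10.9
20 31 [-4.1 -7.2 24.7] 16.7 -11.6
30 20 [ 0.5 -6.1 34.5] 13.2 -11.4
40 11 [ 1.7 -3.1 45.2] 9.3 -1.7
50 11 [ 1.6 -4.  54.6] 7.4 -0.9
60 12 [ 1.6 -3.4 64.9] 8.0 -1.3
70 14 [ 2.4 -4.3 75.7] 9.4 -0.4
80 7 [ 2.8 -2.7 84.1] 6.1 0.1
top 0
wrist 6392 z ext [-51.6 -50.2  82.8  87.4]
-60 74 [  0.8   0.  -50.7] 11.7 -4.1
-50 830 [ -4.6  -0.1 -44.6] 25.9 -10.8
-40 804 [ -7.3  -0.  -35.1] 25.5 -11.6
-30 778 [ -7.2  -0.  -25. ] 25.9 -10.8
-20 729 [ -7.3  -0.1 -15.1] 26.1 -11.1
-10 785 [-7.2 -0.  -5.2] 28.0 -13.8
0 700 [-7.4 -0.   5. ] 26.0 -12.4
10 627 [-7.3 -0.1 14.9] 26.0 -10.9
20 605 [-7.3 -0.1 25. ] 25.6 -10.9
30 198 [-5.4 -0.  33.9] 25.7 -10.7
40 76 [ 0.6 -0.2 45.4] 9.0 -2.7
70 77 [ 1.2 -0.4 77.1] 8.3 -0.6
80 109 [ 1.7 -0.4 83.5] 8.4 -0.8
```

```bash
python3 -m handwheel '[[[-30,0,0],0],[[0,54,-2.1],0],[[0,54,-2.1],0],[[0,54,-2.1],0],[[0,54,-2.1],0],[[0,54,-2.1],0],[[0,53.8,-2.4],0],[[0,0,0],0.16],[[0,0,0],0.16],[[0,0,0],0.141]]' 
python3 -m handwheel '[[[0,0,0],0],[[0,0,0],0],[[0,0,0],0],[[0,0,0],0],[[0,0,0],0],[[0,0,0],0],[[0,0,0],0],[[0,0,0],0],[[0,0,0],0],[[0,0,0],0]]'
python3 - <<'E'
from meas import *
s=manip.read_state();t=np.array(s["eef_pos"]);M=R.from_euler('xyz',s["eef_rot"]).as_matrix();print(M.round(3),s["joints"])
yaw=np.deg2rad(-19);c=np.array([476.2,296.7]);ex=np.array([np.cos(yaw),np.sin(yaw)]);ey=np.array([-ex[1],ex[0]])
g=c-20*ex-38*ey+6*ex;d=np.array([*(g-t[:2]),55-t[2]]);print(g,"tool delta",(M.T@d).round(1))
c=manip.camera("wrist");save(c,"pics/w2.png");W=cloud(c)
L=(W-t)@M
m=(W[...,2]>38)&(W[...,2]<64)&(np.hypot(W[...,0]-476,W[...,1]-297)<110)
n,l,st,_=cv2.connectedComponentsWithStats(m.astype(np.uint8))
for i in range(1,n):
    if st[i,4]>60: print(rect(W[l==i]),np.median(W[l==i],0).round(1),st[i,4])
E
```

```text
clock: 7.4
eef_pos: [450.7, 265.6, 135.6]
eef_rot: [-2.319, 1.57, -2.655]
wrist_force: [1.1, 0.7, -0.7]
finger_gap: 26.2
clock: 8.65
eef_pos: [450.9, 265.5, 135.9]
eef_rot: [-2.408, 1.571, -2.739]
wrist_force: [0.8, -0.4, -0.9]
finger_gap: 25.5
[[-0.     0.326  0.945]
 [-0.     0.945 -0.326]
 [-1.    -0.    -0.   ]] [ 4.62115606e-01  3.22997395e-01  1.68856225e+00  3.35204455e-06
  1.13008350e+00 -7.76853230e-01]
[450.59115007 265.32824829] tool delta [80.9 -0.2 -0.2]
(array([483.9, 334.1]), array([131.8,  89.2]), 4.8) [468.2 329.2  55.5] 4277
(array([418.3, 259.2]), array([16.3, 10.2]), 70.6) [416.  257.2  50.5] 177
```

View pics/w2.png

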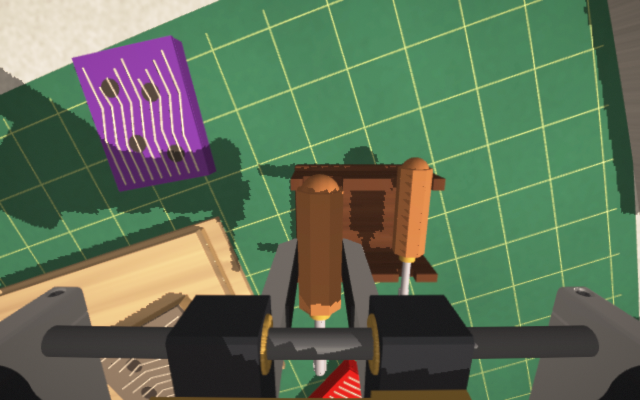

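The held gouge (320,240) hangs over the free notch line, parallel to gouge2 (413,215). I lower and release it.

```bash
python3 -m handwheel '[[[15,0,0],0],[[15,0,0],0],[[15,0,0],0],[[15,0,0],0],[[10,0,0],0],[[5,0,0],0],[[5,0,0],0],[[0,0,0],0],[[0,0,0],0],[[0,0,0],0]]' && python3 -m handwheel '[[[0,0,0],0],[[0,0,0],0],[[0,0,0],0],[[0,0,0],0],[[0,0,0],0],[[0,0,0],0],[[-15,0,0],0],[[-25,0,0],0],[[-30,0,0],0],[[-40,0,0],0]]' 115
python3 - <<'E'
from h import *
c=manip.camera("wrist");W=cloud(c)
yaw=np.deg2rad(-19);o=np.array([476.2,296.7,0]);L=(W-o)@R.from_euler('z',yaw).as_matrix()
for nm,y0 in(("gouge",-38),("g2",38)):
    m=(abs(L[...,1]-y0)<22)&(L[...,2]>56)&(L[...,2]<75)&(L[...,0]<30)&(L[...,0]>-70);P=L[m]
    print(nm,len(P),"ext",P.min(0).round(1),P.max(0).round(1),"ytop",P[P[:,2]>60][:,1].mean().round(1))
    for x in(-50,-30,-10,10):
        q=P[(abs(P[:,0]-x)<6)]; 
        if len(q): print(x,((q[:,1].min()+q[:,1].max())/2).round(1),np.percentile(q[:,2],90).round(1))
a=c["pixels"];b=cv2.resize(manip.camera("top")["pixels"][90:330,130:514],(640,400))
cv2.imwrite("pics/p3.png",cv2.resize(np.vstack([a,b]),(480,600))[:,:,::-1])
E
```

```text
clock: 9.95
eef_pos: [450.9, 265.5, 56.1]
eef_rot: [0.814, 1.571, 0.483]
wrist_force: [0.0, -0.5, -0.1]
finger_gap: 25.5
clock: 11.2
eef_pos: [450.6, 265.3, 167.6]
eef_rot: [-2.392, 1.57, -2.724]
wrist_force: [0.2, 0.6, -0.4]
finger_gap: 52.0
gouge 2388 ext [-64.2 -50.8  56. ] [ 29.2 -24.8  67.9] ytop -37.8
-50 -37.6 65.7
-30 -38.1 65.6
-10 -37.6 65.4
10 -37.6 65.3
g2 2407 ext [-65.1  27.2  56. ] [28.2 54.2 67.4] ytop 39.6
-50 40.7 65.8
-30 40.9 65.7
-10 40.6 65.4
10 40.7 65.3
```

View pics/p3.png

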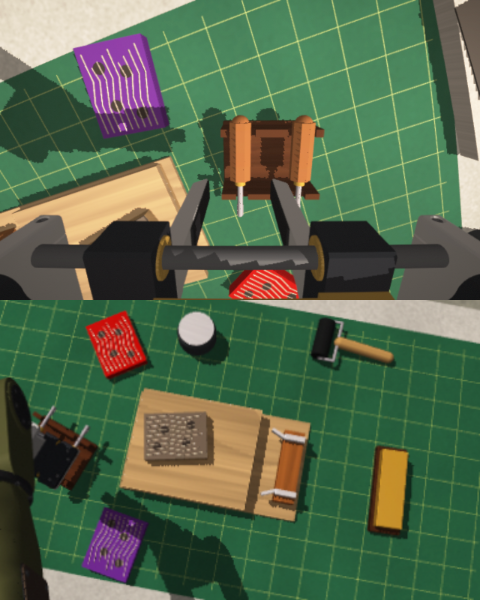

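The gouge lies released in the notches at (240,165), next to and parallel with gouge2 (300,165), at the same height and within about 2 mm. Next I square and centre the block by pushing its side with both open fingers.

```bash
python3 -m handwheel '[[[0,-27.2,44.8],0],[[0,-27.2,44.8],0],[[0,-27.2,44.8],0],[[0,-27.2,44.8],0],[[0,-27.2,45],0],[[0,0,0],-0.16],[[0,0,0],-0.161],[[20,0,0],0],[[25,0,0],0],[[25,0,0],0]]' 65
cat > st.py <<'E'
from meas import *
def stand(W):
    o=np.array([527.8,-161.5,0]);return (W-o)@R.from_euler('z',np.deg2rad(-90.6)).as_matrix()
def block(n):
    W=cloud(manip.camera(n));m=None
    for d in manip.cut_out("block",n):
        r=d["region"]&(W[...,2]>54)&(W[...,2]<68)
        if r.sum()>300: m=r;break
    L=stand(W)[m];L=L[L[:,2]<66];r=rect(L);print(n,"block",r,"n",len(L),"z",np.median(L[:,2]).round(1));return r
def tcp():
    s=manip.read_state();M=R.from_euler('xyz',s["eef_rot"]).as_matrix()
    print("tcp stand",stand(np.array(s["eef_pos"])).round(1),"axes y,z in stand",(R.from_euler('z',np.deg2rad(90.6)).as_matrix()@M)[:2,1:].T.round(3).tolist(),"j6",round(s["joints"][5],2),"F",np.round(s["wrist_force"],1))
E
python3 -c "
from st import *
tcp();block('side');block('top')"
```

```text
clock: 12.55
eef_pos: [618.3, 63.8, 95.3]
eef_rot: [2.764, 1.571, 2.753]
wrist_force: [0.5, -0.5, 0.1]
finger_gap: 69.7
tcp stand [-226.3   88.2   95.3] axes y,z in stand [[-1.0, 0.0], [0.0, 1.0]] j6 -1.52 F [ 0.5 -0.5  0.1]
side block (array([-225.1,   12.9]), array([126.3,  92.8]), 13.0) n 921 z 61.3Traceback (most recent call last):
  File "<string>", line 3, in <module>
    tcp();block('side');block('top')
                        ~~~~~^^^^^^^
  File "st.py", line 9, in block
    L=stand(W)[m];L=L[L[:,2]<66];r=rect(L);print(n,"block",r,"n",len(L),"z",np.median(L[:,2]).round(1));return r
                    ~^^^^^^^^^^^
IndexError: boolean index did not match indexed array along axis 1; size of axis is 400 but size of corresponding boolean axis is 640
```

```bash
python3 -m handwheel '[[[20,0,0],0],[[19,0,0],0],[[0,0,0],0],[[0,0,-10],0],[[0,0,-4],0],[[0,0,-4],0],[[0,0,-4],0],[[0,0,-4],0],[[0,0,-4],0],[[0,0,-3],0]]'
python3 -c "
from st import *
tcp();block('side');tcp()"
```

```text
clock: 14.0
eef_pos: [585.3, 64.2, 57.0]
eef_rot: [-0.258, 1.571, -0.269]
wrist_force: [1.7, -2.0, 0.5]
finger_gap: 70.0
tcp stand [-226.3   55.2   57. ] axes y,z in stand [[-1.0, 0.0], [0.0, 1.0]] j6 -1.51 F [ 1.7 -2.   0.5]
side block (array([-231.6,   -1. ]), array([127.5,  93.6]), 1.5) n 904 z 61.2
tcp stand [-226.4   55.    56.9] axes y,z in stand [[-1.0, 0.0], [0.0, 1.0]] j6 -1.51 F [0.3 0.1 0.6]
```

```bash
python3 -m handwheel '[[[0,0,10],0],[[-28,0,0],0],[[-28,0,0],0],[[0,43.5,-32.5],0],[[0,43.5,-32.7],0],[[0,0,0],0.18],[[0,0,0],0.18],[[0,0,0],0.18],[[0,0,0],0.18],[[0,0,0],0.18]]' 105 && python3 -m handwheel '[[[0,0,0],0.168],[[0,0,0],0.168],[[0,0,0],0.168],[[0,0,0],0.167],[[20,0,0],0],[[20,0,0],0],[[15,0,0],0],[[0,0,0],0],[[0,0,0],0],[[0,0,0],0]]'
python3 -c "
from st import *
tcp();block('side')
W=cloud(manip.camera('top'));L=stand(W);m=big((L[...,2]>54)&(L[...,2]<66)&(abs(L[...,1])<60)&(L[...,0]>-292)&(L[...,0]<-150));print(rect(L[m]))"
```

```text
clock: 15.35
eef_pos: [531.7, 152.0, 112.8]
eef_rot: [-2.358, 1.57, 3.009]
wrist_force: [-0.4, 0.4, -0.2]
finger_gap: 55.1
clock: 16.6
eef_pos: [531.7, 151.9, 58.7]
eef_rot: [1.803, 1.57, 0.221]
wrist_force: [0.2, -0.3, -0.0]
finger_gap: 55.2
tcp stand [-313.4    0.6   58.7] axes y,z in stand [[0.0, 1.0], [1.0, -0.0]] j6 0.22 F [ 0.2 -0.3 -0. ]
side block (array([-231.4,   -2.9]), array([123.7,  89.2]), 2.2) n 868 z 61.3
(array([-232.7,   -1.8]), array([120.1,  90.6]), 2.2)
```

```bash
python3 -m handwheel '[[[0,-1,6],0],[[0,-1,4],0],[[0,0,6],0],[[0,0,12],0],[[0,0,12],0],[[0,0,12],0],[[0,0,12],0],[[0,0,12],0],[[0,0,12],0],[[0,0,12],0]]'
cat > b.py <<'E'
from st import *
tcp();block('side')
W=cloud(manip.camera('top'));L=stand(W);t=stand(np.array(manip.read_state()['eef_pos']));m=big((L[...,2]>54)&(L[...,2]<66)&(abs(L[...,1])<60)&(L[...,0]>t[0]+7)&(L[...,0]<t[0]+150));print('top',rect(L[m]))
E
python3 b.py
```

```text
clock: 18.0
eef_pos: [528.2, 51.1, 58.0]
eef_rot: [2.046, 1.571, 0.464]
wrist_force: [-0.7, 3.3, 1.3]
finger_gap: 55.2
tcp stand [-212.6   -1.8   58. ] axes y,z in stand [[0.001, 1.0], [1.0, -0.001]] j6 0.04 F [-0.7  3.3  1.3]Traceback (most recent call last):
  File "b.py", line 2, in <module>
    tcp();block('side')
          ~~~~~^^^^^^^^
  File "st.py", line 9, in block
    L=stand(W)[m];L=L[L[:,2]<66];r=rect(L);print(n,"block",r,"n",len(L),"z",np.median(L[:,2]).round(1));return r
                    ~^^^^^^^^^^^
IndexError: boolean index did not match indexed array along axis 1; size of axis is 400 but size of corresponding boolean axis is 640
```

```bash
cat > b.py <<'E'
from st import *
tcp();t=stand(np.array(manip.read_state()['eef_pos']))
for n in('top','side'):
    W=cloud(manip.camera(n));L=stand(W)
    m=big((L[...,2]>55.5)&(L[...,2]<66)&(abs(L[...,1])<60)&(L[...,0]>t[0]+7)&(L[...,0]<t[0]+150));P=L[m];print(n,rect(P),len(P),P[:,0].max().round(1),np.median(P[:,2]).round(1))
E
python3 b.py
```

```text
tcp stand [-212.    -2.    57.8] axes y,z in stand [[0.001, 1.0], [1.0, -0.001]] j6 0.04 F [ 0.4 -0.8  0.3]
top (array([-126.5,   -4.8]), array([91.2, 92. ]), 89.5) 1432 -80.7 60.5
side (array([-140.3,   -5. ]), array([ 90.6, 128.2]), 89.9) 1074 -76.2 61.3
```

```bash
python3 -m handwheel '[[[0,0,4],0],[[0,0.8,6],0],[[0,0.8,6],0],[[0,0.8,6],0],[[0,0.8,6],0],[[0,0.8,6],0],[[0,0,8],0],[[0,0,8],0],[[0,0,8],0],[[0,0,8],0]]'
python3 b.py
```

```text
clock: 19.45
eef_pos: [531.5, -14.7, 58.0]
eef_rot: [1.82, 1.571, 0.238]
wrist_force: [0.3, 1.4, -0.2]
finger_gap: 55.3
tcp stand [-146.8    2.1   58. ] axes y,z in stand [[0.001, 1.0], [1.0, -0.001]] j6 -0.09 F [ 0.3  1.4 -0.2]
top (array([-55.8,  -0.6]), array([90.9, 79. ]), 89.8) 1172 -16.3 60.5
side (array([-74.6,  -1. ]), array([ 90.4, 127.8]), 89.8) 1221 -10.8 61.5
```

```bash
python3 -m handwheel '[[[0,0,6],0],[[0,0,8],0],[[0,0,8],0],[[0,0,8],0],[[0,0,8],0],[[0,0,8],0],[[0,0,6],0],[[0,0,5],0],[[0,0,3],0],[[0,0,0],0]]'
python3 b.py
```

```text
clock: 20.8
eef_pos: [530.8, -74.4, 58.0]
eef_rot: [0.266, 1.571, -1.316]
wrist_force: [0.6, 0.3, 0.1]
finger_gap: 55.5
tcp stand [-87.1   2.1  58. ] axes y,z in stand [[0.001, 1.0], [1.0, -0.001]] j6 -0.2 F [0.6 0.3 0.1]
top (array([12.3, -1.4]), array([90.6, 63.9]), 88.9) 886 44.4 59.2
side (array([-16.6,  -1.2]), array([ 90.1, 126.4]), 89.7) 1386 46.5 60.5
```

```bash
python3 -m handwheel '[[[0,0,3],0],[[0,0,3],0],[[0,0,3],0],[[0,0,2.5],0],[[0,0,2],0],[[0,0,1],0],[[0,0,0],0],[[0,0,-5],0],[[0,0,-15],0],[[0,0,-30],0]]' && python3 -m handwheel '[[[-30,0,0],0],[[-40,0,0],0],[[-40,0,0],0],[[0,0,-60],0],[[0,0,-60],0],[[0,0,0],0],[[0,0,0],0],[[0,0,0],0],[[0,0,0],0],[[0,0,0],0]]'
cat > f.py <<'E'
from st import *
tcp();a=[]
for n in('top','side'):
    c=manip.camera(n);W=cloud(c);L=stand(W);a.append(c["pixels"])
    m=big((L[...,2]>55.5)&(L[...,2]<66)&(abs(L[...,1])<60)&(abs(L[...,0])<90));P=L[m];print(n,rect(P),len(P),P[:,0].min().round(1),P[:,0].max().round(1),np.median(P[:,2]).round(1))
    m=(L[...,2]>32)&(L[...,2]<43)&(L[...,0]>-310)&(L[...,0]<-60)&(abs(L[...,1])<101);print("deck",rect(L[big(m)]))
    m=(L[...,2]>46)&(L[...,2]<57)&(abs(L[...,0])<20)&(abs(abs(L[...,1])-54)<12)
    for q in(1,-1):
        p=L[m&(L[...,1]*q>45.5)];print("cheek",p.mean(0).round(1),np.median(p[:,1]).round(1),len(p))
cv2.imwrite("pics/%s.png"%__import__('sys').argv[1],np.hstack([cv2.resize(a[0][120:300,220:420],(400,360)),cv2.resize(a[1][140:320,220:420],(400,360))])[:,:,::-1])
E
python3 f.py f1
```

```text
clock: 22.15
eef_pos: [531.2, -37.9, 58.0]
eef_rot: [1.094, 1.571, -0.488]
wrist_force: [-0.4, 0.3, 0.2]
finger_gap: 55.6
clock: 23.4
eef_pos: [532.5, 80.8, 167.9]
eef_rot: [-1.262, 1.571, -2.844]
wrist_force: [0.1, -0.3, 0.2]
finger_gap: 55.6
tcp stand [-242.3    2.2  167.9] axes y,z in stand [[0.001, 1.0], [1.0, -0.001]] j6 0.09 F [ 0.1 -0.3  0.2]
top (array([-2. , -1.3]), array([120.7,  90.7]), 0.1) 1874 -62.4 58.3 59.2
deck (array([-1.492e+02, -1.000e-01]), array([158.8, 200.8]), 0.0)
cheek [ 1.1 53.1 51.7] 53.2 77
cheek [  0.2 -53.8  52. ] -54.1 85
side (array([-1.9, -1.3]), array([123.9,  90.9]), 0.1) 1391 -63.9 60.1 60.0
deck (array([-188. ,   -0.3]), array([243.4, 200.5]), 0.0)
cheek [ 0.7 52.8 52.6] 52.6 62
cheek [  1.1 -53.7  51.9] -54.0 66
```

View pics/f1.png

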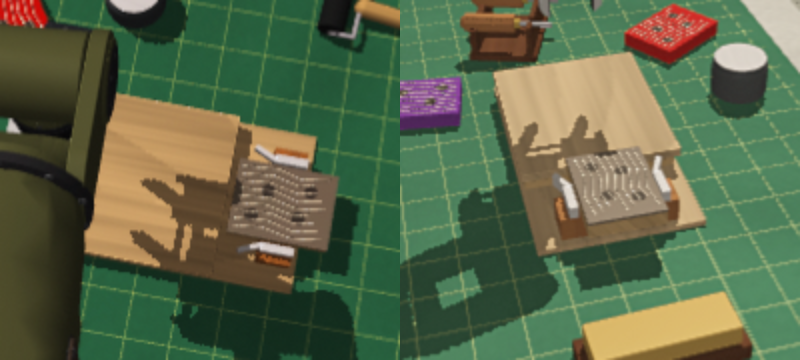

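The block (top crop (285,205), side crop (615,185)) sits between the cheeks. It reads x -2 mm, y -1.3 mm and 0.1° in the stand's frame, clear of the deck edge at -70. One last check of the gouge, then I hand in.

```bash
python3 - <<'E'
from h import *
W=cloud(manip.camera("side"));L=(W-np.array([476.2,296.7,0]))@R.from_euler('z',np.deg2rad(-19)).as_matrix()
for y0 in(-38,38):
    m=(abs(L[...,1]-y0)<22)&(L[...,2]>58)&(L[...,2]<75)&(L[...,0]<30)&(L[...,0]>-70);P=L[m]
    print(y0,len(P),P.min(0).round(1),P.max(0).round(1),np.median(P,0).round(1))
print(manip.sign_off())
E
```

```text
-38 128 [-60.6 -58.   58. ] [ 26.3 -28.5  67.4] [-18.5 -45.5  62.7]
38 112 [-61.4  22.3  58.1] [25.1 50.7 68.2] [-19.2  32.6  62.7]
the job is handed in; nothing more can be done
None
```

Both parts are done and the job is handed in at about 24 s of the 72 s allowed; the hand-in reports no verdict.

- **Gouge:** I gripped it by the handle and laid it in the free notches. After release the wrist camera put its handle centred within about 1 mm of the notch line, parallel to the other gouge and at the same height. A last side-camera check showed both gouges still matching. In that view both read about 6 mm off their notch lines, by the same amount and in the same direction. I take that as the camera seeing mainly the near flank of the handles.
- **Block:** I squared and centred it by pushing its side with both open fingers, then pushed it from behind across the gap and between the cheeks. Both cameras read it at x -2 mm, y -1.3 mm, 0.1° off square in the stand's frame. Its top is level with a block on the bed, and its rear edge is about 8 mm clear of the deck.
- **Checks that disagreed:**
  - The networks sometimes ranked the look-alike blocks, or the brayer and stone in place of the gouge, above the real thing. I settled those by the picture and the height.
  - One block search found nothing, so I measured from depth instead.
  - The other gouge read about 2.7 mm off its nominal line, within tolerance.
- **Not measured:** I did not check the stone, ink tin or brayer again after the start. The arm did not go near them, and no force reading I saw exceeded about 4 N.

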